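Draw the dip stick out of the half-boarded bottle crate

TASK

Unpack the long yellow dip stick from the bottle crate. First lift off the blue packing saddle that straddles it and hang the saddle over the steel drying bar, let go, and leave it hanging there; then take the stick, tilt it end first out through the gap between the boards without forcing it against the crate, and finish while still holding it in the gripper, still and roughly level, over the crate with the whole stick at least a hand's breadth (8 cm) above the boards. Leave the other things on the bench where they are.

Things in the scene. Friction and masses are not known exactly. Their poses are not given: they have to be found in the camera images.
- crate: Fixed shallow wooden bottle crate on the bench, to the robot's left or right: outer 220 (x) x 520 (y) x 108 mm high, walls and floor 10 mm thick, so inner length 500 mm (y = -250 to +250) and inner floor at z = 10 mm. Origin: centre of its underside, at bench level; z up, its long way is its y axis.
- crate_gap (a point): Middle of the crate's opening, level with the boards' top. Boards 8 mm thick (z 100 to 108 mm) are nailed over both ends; open only from crate y = -100 to +100 mm and, between the side walls, x = -100 to +100 mm. Under the boards it is hollow to the end walls, except two dark battens across it at y = -130 and +130 mm, 14 mm wide, top at z = 45 mm.
- stick: Loose yellow dip stick with black marks and brass ends, square bar 14 x 14 x 310 mm, 55 to 105 g. Origin: centre of its underside; its length is its y axis. At the start it lies along the crate on the battens (underside at z = 45 mm), both ends hidden under the boards. It is longer than the gap, even corner to corner, so it comes out only tilted, end first.
- stick_end_a (a point): Centre of the stick's end face on its +y side (155 mm from the middle).
- stick_end_b (a point): Centre of the stick's end face on its -y side (155 mm from the middle).
- saddle: Loose blue stiff packing saddle, an upside-down U, 65 to 110 g: 52 mm wide (x), 80 long (y, the way its channel runs), 75 high; legs and top 9 mm thick, channel 34 wide, 66 deep, open below. Origin: midway between its feet; z up. It stands on the crate's floor in the gap, straddling the stick without touching it. Grip it from above across its width, near its top.
- bar: Fixed steel drying bar: a level round bar, diameter 12 mm, 200 mm long, on two posts at its ends, with the bar's axis 200 mm above the bench. Origin: on the bench under the bar's middle; the bar runs along its y axis. The saddle hung on it has its origin about 140 mm above the bench.
- bar_mid (a point): Middle of the bar, on its axis.
- tin: Bystander: small closed can, diameter 48, height 45 mm, standing on the crate's end boards about 190 to 220 mm from the crate's middle on its +y side. Origin: centre of underside.
- cup: Bystander: steel tasting cup, diameter 72, height 50 mm, on the bench about 90 mm beyond the drying bar (its +x side). Origin: centre of underside.
- jar: Bystander: terracotta-coloured jar, diameter 80, height 100 mm, at the back. Origin: centre of underside.
- mallet: Bystander: rubber mallet lying at the back, 210 mm long, 60 mm high. Origin: on the bench under its handle.
- bung_pot: Bystander: white pot with cork lid, diameter 70, height 70 mm, at the back. Origin: centre of underside.
Not all that is in view belongs to the job. Of the things shaped like the bar, the steel one is meant.

How it is judged:
By the outcome, as a careful person would: the job done as asked, in the order asked, and still so for the second after the job is handed in, while the arm keeps its last pose, push and grip.
It also fails if it takes over 67 s, if anything falls off the work surface, if the arm or the gripper's body presses on something with over 40 N, if the wrist force passes 120 N, or if a joint passes its speed limit or range.

ROBOT

A 6-joint arm with a two-finger parallel gripper is mounted at the origin on the work surface. World frame = base frame: x ahead of the robot, y to its left, z up, the work surface at z = 0. Lengths are in m, angles in rad, forces in N, time in s.
With the tool pointing down it reaches from about 0.3 to 0.85 m from the base axis. Payload 4.2 kg.
Tool frame: the origin (TCP) lies between the finger pads; the fingertips stand 25 mm ahead of it and the grasp point (between the pads) lies 6 mm ahead of it; x points along the fingers, y is the direction in which the jaws open and shut, and the axes are right-handed (so a half turn about x gives the same grasp; the last joint's range is limited). The gripper opens to 91 mm and grips with 3 to 60 N. Pads are 32 mm wide; open, the fingers measure 118 mm over their backs; the gripper's body (76 mm by 178 mm) begins 60 mm behind the grasp point.
Start: joints at [1.082, 0.32, 1.565, -0, 1.257, -0.02], TCP at [0.26, 0.513, 0.239] pointing down, gripper open.
Joint ranges: [-3.11, 3.11], [-0.84, 2.01], [0.21, 2.61], [-1.34, 4.49], [0.05, 2.63], [-2.56, 2.56]. Speed limits (rad/s): [2.57, 2.57, 3.14, 3.14, 3.14, 3.14].

INTERFACE

Orientations are given as a unit quaternion [w, x, y, z].
In Python, from station import ctrl gives the robot as it stands.
- The arm moves only by the tool apply_moves, never from a script. Its argument "commands" is text: rows parted by semicolons, each of 5 numbers parted by spaces: the gripper command: -1 is fully open, 1 is shut, values between are in proportion, then the shift along the world's x, y, z in units of 30 mm (1.0 is 30 mm), then the turn about the world's z in units of 6 degrees (1.0 is 6 degrees). In form: grip dx dy dz turn; .... A call has 1 to 5 rows; each row shifts and turns the commanded pose from where the row before left it; what a row does not reach is not made up. A row lasts 1/10 s, in which the tool goes at most 50 mm and 8.59 degrees, less where a joint would pass 70% of its speed; a pose out of reach is approached as far as the arm can. A call is refused whole if a number of a shift passes 1 or a number of a turn 1, either way. A call with a gripper value outside its range is refused whole. The fingers move at their own pace and stop on an object; "force" is the grip in N (left out, the last holds). Time passes only in rows, so rows that do not move let the fingers close. It gives the time, the measured TCP pose, the force and the opening at its end, in the units of the state.
- ctrl.sense(): the state, without advancing time (a new reading comes with each control period).
- ctrl.grab_frame(name): name is "side" or "top" or "wrist"; returns (picture, depth): 480x640x3 uint8, red, green, blue; 480x640 float32, m along the optical axis (not along the pixel's ray), 0 where there is no reading.
- ctrl.camera_params(name): a dict with "fov_y" (degrees; the focal length in pixels is half the picture's height over the tangent of half this angle, whatever the lens; pixels are square), "cx", "cy" (the principal point, pixels), "T" (4x4, takes a point from camera to world coordinates). Camera axes: x right, y up, looking along -z (the intrinsics and any distortion apply to the point x, -y, -z); pixel columns grow to the right and rows downward; lengths in m; the calibration is good to about 2 mm. A picture is of the moment at which its call begins: read the wrist's pose just before it. camera_params takes no time and is no camera call; for the wrist camera it gives the pose at the moment of the call.
- ctrl.sign_off(): hands the job in, once; it reports no verdict.
Trained networks look in the newest picture that a camera, given by its name, has taken for a name from the list of things; names that differ only in an ending like _2 or _b are one class to them, and where a whole thing is asked for, a point or a joint stands for the part that bears it (a point fixed in the world has none). Each returns a list of dicts, best first, with "conf" (0 to 1); they miss things now and then, are a little off and sometimes report something else, mostly with a low value. They report only what shows in the picture. A call takes as long as a camera call. They do not tell look-alikes from the thing itself.
- ctrl.regions_of(camera, thing): "pixels" (480x640 bool, what is visible of it) and "location" ([column, row] in pixels, amid what is visible of it).
- ctrl.spot_point(camera, thing): "location" ([column, row] in pixels: a listed point, or the origin of a listed thing).
The state is a dict: "clock": time; "joint_positions": joint angles; "joint_velocities": joint speeds; "effort": joint torques, N m; "ee_pos": TCP position; "eef_rot": TCP orientation; "wrist_force": force on the tool from outside, world axes, zero at the start; "torque": the same for the moment, N m; "gripper_width": opening from 0.0 (shut) to 1.0 (fully open).
Only numpy, scipy, OpenCV 4.12 (cv2) and the standard library are available. Lean on these libraries where they do the work, as an engineer would, in place of code of your own. Each camera call takes 0.05 s, during which the arm holds its last target. There are 200 camera calls.

## Working session

There is one attempt and no reset: what is moved stays moved. The work goes in short steps, Python scripts to look and compute and a tool call to move; the robot and the scene stay as the last step left them, time stands still between calls to the robot, and variables do not carry over. Pictures are saved under pics/ and viewed, about 8 in all and at most 12, crops included, and the job is handed in when it is done.

Besides the shell and the picture viewer there is one more tool, called after "Request:" as name(argument=value, ...) on one line, values as JSON. apply_moves: Moves the arm, as the interface text tells. Its arguments: {"type":"object","properties":{"commands":{"type":"string"},"force":{"type":"number"}},"required":["commands"]}

```bash
ls; mkdir -p pics
cat > h.py <<'E'
import numpy as np, cv2
from station import ctrl
from scipy.spatial.transform import Rotation as R
def f(p): return 240/np.tan(np.radians(p["fov_y"])/2)
def w(p,uv,d):  # pixels (N,2), depth (N) -> world
    uv=np.atleast_2d(uv).astype(float); d=np.atleast_1d(d); k=f(p)
    c=np.c_[(uv[:,0]-p["cx"])/k*d,-(uv[:,1]-p["cy"])/k*d,-d,np.ones(len(d))]
    return (c@np.array(p["T"]).T)[:,:3]
def onz(p,uv,z): # ray to plane z
    a=w(p,uv,np.ones(len(np.atleast_2d(uv)))); o=np.array(p["T"])[:3,3]
    return o+(a-o)*((z-o[2])/(a[:,2]-o[2]))[:,None]
def proj(p,X):
    T=np.linalg.inv(np.array(p["T"])); c=np.c_[np.atleast_2d(X),np.ones(len(np.atleast_2d(X)))]@T.T; k=f(p)
    return np.c_[p["cx"]-c[:,0]/c[:,2]*k, p["cy"]+c[:,1]/c[:,2]*k]
def cloud(name,thing=None,n=0):
    img,d=ctrl.grab_frame(name); p=ctrl.camera_params(name)
    return img,d,p
def save(img,n): cv2.imwrite(f"pics/{n}.png",cv2.cvtColor(img,cv2.COLOR_RGB2BGR))
E
python3 - <<'E'
from h import *
s=ctrl.sense(); print({k:np.round(v,3) for k,v in s.items()})
for c in ["top","side"]:
    img,d=ctrl.grab_frame(c); save(img,c+"0"); p=ctrl.camera_params(c); print(c,{k:np.round(v,3) for k,v in p.items()}); np.savez(f"{c}0.npz",img=img,d=d)
    if c=="top":
      for t in ["saddle","bar","crate","stick","tin","cup"]:
        for r in ctrl.regions_of(c,t)[:3]:
            m=r["pixels"]; vv,uu=np.nonzero(m&(d>0)); P=w(p,np.c_[uu,vv],d[vv,uu]); print(t,round(r["conf"],2),np.round(r["location"]),m.sum(),np.round(np.percentile(P,[5,50,95],axis=0),3).tolist())
E
```

```text
pics
{'clock': np.float64(0.0), 'joint_positions': array([ 1.082,  0.32 ,  1.566,  0.   ,  1.257, -0.02 ]), 'joint_velocities': array([-0.   ,  0.002,  0.001, -0.002, -0.001,  0.001]), 'effort': array([-3.0000e-03, -4.1246e+01, -2.3197e+01,  7.3000e-02,  4.6000e-02,
       -0.0000e+00]), 'ee_pos': array([0.26 , 0.513, 0.238]), 'eef_rot': array([ 0.688,  0.164,  0.688, -0.165]), 'wrist_force': array([-0.637,  0.457,  0.002]), 'torque': array([ 0.017, -0.005, -0.009]), 'gripper_width': np.float64(1.0)}
top {'fov_y': np.float64(50.532), 'cx': np.float64(314.943), 'cy': np.float64(240.186), 'T': array([[ 0.012,  0.994, -0.105,  0.437],
       [-1.   ,  0.014,  0.021,  0.028],
       [ 0.023,  0.104,  0.994,  1.22 ],
       [ 0.   ,  0.   ,  0.   ,  1.   ]])}
saddle 0.64 [175. 273.] 322 [[0.471, 0.184, 0.054], [0.48, 0.318, 0.058], [0.491, 0.373, 0.062]]
saddle 0.63 [194. 274.] 895 [[0.454, 0.23, 0.058], [0.478, 0.266, 0.084], [0.502, 0.303, 0.087]]
bar 0.7 [425. 348.] 1680 [[0.266, -0.329, 0.003], [0.321, -0.212, 0.012], [0.373, -0.112, 0.206]]
bar 0.65 [444. 254.] 1643 [[0.474, -0.369, 0.004], [0.524, -0.257, 0.018], [0.58, -0.157, 0.206]]
crate 0.88 [195. 265.] 22656 [[0.385, 0.033, 0.006], [0.49, 0.282, 0.105], [0.59, 0.498, 0.11]]
crate 0.48 [173. 276.] 334 [[0.471, 0.181, 0.053], [0.48, 0.323, 0.058], [0.489, 0.374, 0.061]]
stick 0.61 [173. 273.] 363 [[0.471, 0.182, 0.049], [0.481, 0.319, 0.058], [0.491, 0.372, 0.061]]
tin 0.7 [ 88. 271.] 531 [[0.465, 0.461, 0.121], [0.483, 0.475, 0.151], [0.502, 0.5, 0.154]]
cup 0.78 [430. 220.] 728 [[0.586, -0.301, 0.001], [0.618, -0.279, 0.015], [0.643, -0.244, 0.05]]
side {'fov_y': np.float64(50.469), 'cx': np.float64(321.714), 'cy': np.float64(244.843), 'T': array([[ 0.739,  0.46 , -0.492, -0.043],
       [-0.673,  0.504, -0.541, -0.613],
       [-0.002,  0.731,  0.682,  0.954],
       [ 0.   ,  0.   ,  0.   ,  1.   ]])}
```

View pics/top0.png

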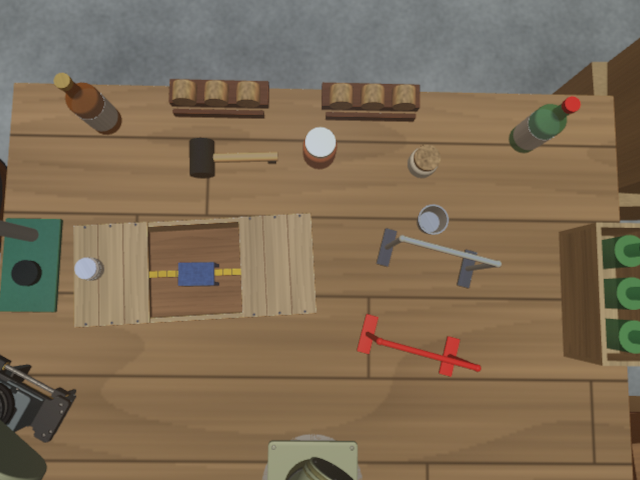

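View pics/side0.png

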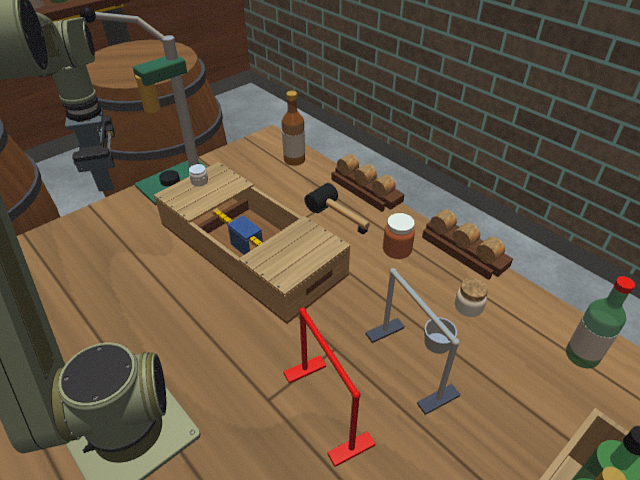

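The top view shows the crate (75–315, 215–325) with the blue saddle at (197,274) on the yellow stick and the tin at (88,269). The steel bar runs from (402,240) to (497,264), with the cup beyond it at (432,219). The red look-alike bar is at (378,342)–(478,368). The side view agrees. Next I fit the axes precisely.

Run:
```python
from h import *
z=np.load("top0.npz"); p=ctrl.camera_params("top"); img,d=z["img"],z["d"]
vv,uu=np.nonzero(d>0); P=w(p,np.c_[uu,vv],d[vv,uu]); C=img[vv,uu].astype(int)
def rect(n,m):
    r=cv2.minAreaRect(P[m][:,:2].astype(np.float32)); print(n,m.sum(),np.round(r[0],4),np.round(r[1],3),round(r[2],2),"zmed",round(np.median(P[m][:,2]),4)); return r
reg=(P[:,0]>.33)&(P[:,0]<.63)&(P[:,1]>0)&(P[:,1]<.56)
rect("crate top",reg&(abs(P[:,2]-.108)<.012))
blue=(C[:,2]>C[:,0]+30)&reg
rect("saddle top",blue&(P[:,2]>.075))
yel=reg&(C[:,0]>150)&(C[:,2]<70)&(P[:,2]<.075)
r=rect("stick",yel)
q=P[yel]; print("stick fit",np.round(np.polyfit(q[:,1],q[:,0],1),4))
b=(P[:,2]>.19)&(P[:,2]<.225)&(P[:,0]>.42)&(P[:,0]<.66)&(P[:,1]<-.1)&(P[:,1]>-.42)
rect("bar",b); q=P[b]; c=np.polyfit(q[:,1],q[:,0],1); print("bar fit x=",np.round(c,4),"ang",np.degrees(np.arctan(c[0])), "y ext",q[:,1].min(),q[:,1].max(), np.percentile(q[:,2],[5,50,95]))
t=reg&(P[:,2]>.13); rect("tin",t)
# gap edges in pixel-world at z=.108: floor/inner points
g=reg&(P[:,2]<.03); rect("floor seen",g)
# side cross-check of bar
z=np.load("side0.npz"); p=ctrl.camera_params("side"); d=z["d"]; vv,uu=np.nonzero(d>0); P=w(p,np.c_[uu,vv],d[vv,uu]); C=z["img"][vv,uu].astype(int)
b=(P[:,2]>.19)&(P[:,2]<.225)&(P[:,0]>.42)&(P[:,0]<.66)&(P[:,1]<-.1)&(P[:,1]>-.42)
rect("bar side",b); q=P[b]; c=np.polyfit(q[:,1],q[:,0],1); print(np.round(c,4))
reg=(P[:,0]>.33)&(P[:,0]<.63)&(P[:,1]>0)&(P[:,1]<.56)
rect("saddle top side",(C[:,2]>C[:,0]+30)&reg&(P[:,2]>.079))
print(R.from_quat(np.roll(ctrl.sense()["eef_rot"],-1)).as_matrix().round(3))
```

```text
crate top 15157 [0.4878 0.2684] [0.221 0.522] 3.98 zmed 0.1068
saddle top 776 [0.478  0.2674] [0.049 0.077] 1.18 zmed 0.0837
stick 298 [0.4827 0.2787] [0.017 0.208] 2.59 zmed 0.0577
stick fit [-0.0444  0.494 ]
bar 635 [ 0.5266 -0.2647] [0.212 0.014] 75.62 zmed 0.2035
bar fit x= [0.2517 0.593 ] ang 14.129054091575442 y ext -0.3676579959025383 -0.16197253025617206 [0.19881569 0.20350013 0.20714119]
tin 484 [0.4845 0.4825] [0.046 0.045] 37.44 zmed 0.1511
floor seen 12769 [0.48 0.28] [0.3  0.56] 0.0 zmed 0.0048
bar side 667 [ 0.5287 -0.2692] [0.214 0.014] 75.65 zmed 0.2049
[0.253  0.5948]
saddle top side 501 [0.4801 0.3628] [0.279 0.055] 89.48 zmed 0.0868
[[-0.     0.452  0.892]
 [-0.     0.892 -0.452]
 [-1.    -0.    -0.   ]]
```

Request:
apply_moves(commands="-1 0.73 -0.82 0 -1; -1 0.73 -0.82 0 -1; -1 0.73 -0.82 0 -1; -1 0.73 -0.82 0 -1; -1 0.73 -0.82 0 -1", force=20)

```text
clock: 0.9
ee_pos: [0.37, 0.389, 0.2391]
eef_rot: [0.621, 0.338, 0.621, -0.338]
wrist_force: [1.0, 0.2, 0.1]
gripper_width: 0.998
```

Request:
apply_moves(commands="-1 0.73 -0.82 0 -1; -1 0.73 -0.82 0 -1; -1 0.73 -0.82 0 -1; -1 0.73 -0.82 0 -1; -1 0.73 -0.82 0 -1")

```text
clock: 1.4
ee_pos: [0.4796, 0.2659, 0.2391]
eef_rot: [0.512, 0.487, 0.512, -0.487]
wrist_force: [1.0, 0.2, -0.5]
gripper_width: 1.003
```

```bash
cat >> h.py <<'E'
def st():
    s=ctrl.sense(); M=R.from_quat(np.roll(s["eef_rot"],-1)).as_matrix()
    print("t %.2f"%s["clock"],"tcp",np.round(s["ee_pos"],4),"jaw %.2f"%np.degrees(np.arctan2(M[1,1],M[0,1])),"down %.3f"%M[2,0],"F",np.round(s["wrist_force"],2),"M",np.round(s["torque"],3),"w %.3f"%s["gripper_width"],"q6 %.2f"%s["joint_positions"][5])
    return s
def pts(c):
    p=ctrl.camera_params(c); img,d=ctrl.grab_frame(c); vv,uu=np.nonzero(d>0); return img,d,p,w(p,np.c_[uu,vv],d[vv,uu]),img[vv,uu].astype(int)
def rect(n,P):
    r=cv2.minAreaRect(P[:,:2].astype(np.float32)); print(n,len(P),np.round(r[0],4),np.round(r[1],3),round(r[2],2),"zmed",round(np.median(P[:,2]),4)); return r
E
python3 - <<'E'
from h import *
st(); img,d,p,P,C=pts("wrist"); save(img,"w1"); print(np.round(p["T"],3).tolist(),p["fov_y"])
reg=(P[:,0]>.33)&(P[:,0]<.63)&(P[:,1]>0)&(P[:,1]<.56)
b=(C[:,2]>C[:,0]+30)&reg&(P[:,2]>.078); rect("saddle",P[b])
y=reg&(C[:,0]>150)&(C[:,2]<70)&(P[:,2]<.072)&(P[:,2]>.054); rect("stick",P[y]); q=P[y]; print(np.polyfit(q[:,1],q[:,0],1), np.percentile(q[:,2],[5,50,95]))
E
```

```text
t 1.40 tcp [0.4796 0.2659 0.2391] jaw 2.89 down -1.000 F [ 1.    0.23 -0.5 ] M [-0.079  0.042  0.007] w 1.003 q6 0.43
[[0.999, -0.049, -0.012, 0.475], [0.05, 0.971, 0.236, 0.333], [-0.0, -0.236, 0.972, 0.384], [0.0, 0.0, 0.0, 1.0]] 60.92095589628414
saddle 7082 [0.4862 0.311 ] [0.215 0.165] 4.18 zmed 0.0841
stick 2189 [0.4408 0.2524] [0.103 0.231] 3.98 zmed 0.0582
[-0.04062932  0.48952408] [0.0569149  0.0581551  0.05949681]
```

View pics/w1.png

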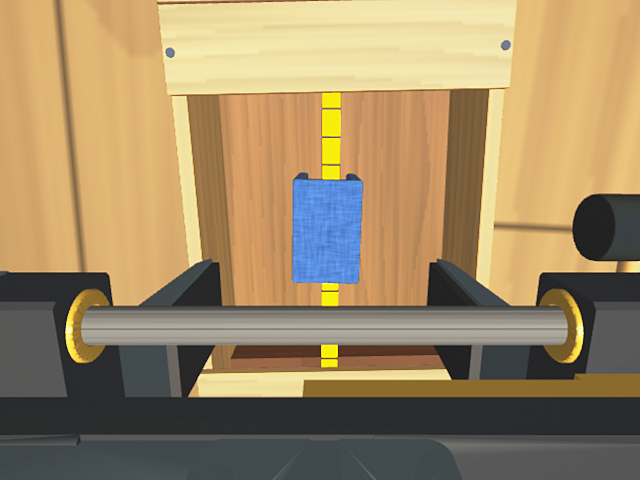

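The wrist view shows the saddle top at (293–362, 180–283) with the stick beneath it at column ~331, and the jaws are already nearly lined up. I'll refit within those pixels.

Run:
```python
from h import *
img,d=ctrl.grab_frame("wrist"); p=ctrl.camera_params("wrist")
C=img.astype(int)
def sel(m,u0,u1,v0,v1):
    k=np.zeros_like(m); k[v0:v1,u0:u1]=1; vv,uu=np.nonzero(m&k&(d>0)); return w(p,np.c_[uu,vv],d[vv,uu])
b=C[...,2]>C[...,0]+30; S=sel(b,280,375,160,295); S=S[abs(S[:,2]-.085)<.005]; r=rect("saddle",S); 
# edge-based fit: x extents by y slice
for y in np.linspace(S[:,1].min()+.01,S[:,1].max()-.01,4):
    k=S[abs(S[:,1]-y)<.003]; print(np.round([y,k[:,0].min(),k[:,0].max()],4))
yl=(C[...,0]>150)&(C[...,2]<70)
Y=sel(yl,315,348,85,375); Y=Y[abs(Y[:,2]-.058)<.006]; rect("stick",Y); print(np.round(np.polyfit(Y[:,1],Y[:,0],1),4),Y[:,1].min(),Y[:,1].max())
# gap edge: board top far (v~95) and inner side walls
print("far edge at z=.108",onz(p,[[175,95],[505,88]],.108).round(4))
```

```text
saddle 7040 [0.4779 0.2701] [0.051 0.08 ] 1.92 zmed 0.084
[0.2393 0.4533 0.5046]
[0.2598 0.4526 0.5038]
[0.2803 0.4522 0.5031]
[0.3008 0.4516 0.5024]
stick 2167 [0.4812 0.2586] [0.014 0.23 ] 2.87 zmed 0.0581
[-0.0497  0.4942] 0.14360997780390927 0.373692766811936
far edge at z=.108 [[0.3799 0.3567 0.108 ]
 [0.59   0.3714 0.108 ]]
```

Request:
apply_moves(commands="-1 -0.05 0.13 -1 -0.16; -1 0 0 -1 0; -1 0 0 -1 0; -1 0 0 -1 0; -1 0 0 -0.9 0", force=20)

```text
clock: 2.0
ee_pos: [0.4765, 0.2714, 0.0907]
eef_rot: [0.51, 0.49, 0.51, -0.49]
wrist_force: [0.7, -0.8, -0.3]
gripper_width: 1.001
```

Request:
apply_moves(commands="-1 0 0 -0.47 0; -1 0 0 0 0; 1 0 0 0 0; 1 0 0 0 0; 1 0 0 0 0")

```text
clock: 2.5
ee_pos: [0.4779, 0.2714, 0.0791]
eef_rot: [0.51, 0.491, 0.509, -0.49]
wrist_force: [-0.7, -0.6, 0.4]
gripper_width: 0.764
```

Request:
apply_moves(commands="1 0 0 0 0; 1 0 0 0 0; 1 0 0 0 0")

```text
clock: 2.8
ee_pos: [0.4778, 0.2711, 0.0784]
eef_rot: [0.51, 0.491, 0.509, -0.49]
wrist_force: [0.5, -0.6, 2.4]
gripper_width: 0.568
```

Request:
apply_moves(commands="1 0 0 0.4 0; 1 0 0 1 0; 1 0 0 1 0; 1 0 0 1 0; 1 0 0 1 0", force=25)

```text
clock: 3.3
ee_pos: [0.4769, 0.2707, 0.2117]
eef_rot: [0.509, 0.49, 0.509, -0.49]
wrist_force: [0.5, 0.9, -0.5]
gripper_width: 0.571
```

Request:
apply_moves(commands="1 0.1 -0.5 1 -0.15; 1 0.1 -1 1 -0.15; 1 0.1 -1 1 -0.15; 1 0.1 -1 0 -0.15; 1 0.1 -1 0 -0.15")

```text
clock: 3.8
ee_pos: [0.4923, 0.1348, 0.3018]
eef_rot: [0.49, 0.511, 0.489, -0.509]
wrist_force: [-0.1, 0.5, -0.4]
gripper_width: 0.568
```

Run:
```python
from h import *
st(); img,d,p,P,C=pts("side"); save(img,"s1")
img,d,p,P,C=pts("wrist")
b=(P[:,2]>.192)&(P[:,2]<.225)&(P[:,0]>.42)&(P[:,0]<.66)&(P[:,1]<-.1)&(P[:,1]>-.42); print(b.sum())
```

```text
t 3.80 tcp [0.4923 0.1348 0.3018] jaw -2.34 down -1.000 F [-0.14  0.51 -0.42] M [-0.115  0.054 -0.094] w 0.568 q6 0.29
0
```

Request:
apply_moves(commands="1 0.1 -1 0 -0.25; 1 0.1 -1 0 -0.25; 1 0.1 -1 0 -0.25; 1 0.1 -1 0 -0.25; 1 0.1 -1 0 -0.25")

```text
clock: 4.4
ee_pos: [0.5071, -0.0145, 0.3002]
eef_rot: [0.455, 0.541, 0.455, -0.541]
wrist_force: [-0.0, 0.1, -0.6]
gripper_width: 0.565
```

Request:
apply_moves(commands="1 0.1 -1 0 -0.25; 1 0.1 -1 0 -0.25; 1 0.1 -1 0 -0.21; 1 0.1 -0.5 0 0; 1 0 0 0 0")

```text
clock: 4.9
ee_pos: [0.5196, -0.1198, 0.2998]
eef_rot: [0.434, 0.558, 0.435, -0.558]
wrist_force: [-0.3, -0.0, -2.0]
gripper_width: 0.572
```

Run:
```python
from h import *
st()
for c in ["wrist","top","side"]:
    img,d,p,P,C=pts(c)
    if c=="wrist": save(img,"w2")
    b=(P[:,2]>.192)&(P[:,2]<.212)&(P[:,0]>.42)&(P[:,0]<.66)&(P[:,1]<-.1)&(P[:,1]>-.42)&(C.max(1)-C.min(1)<40); print(c,b.sum())
    if b.sum()>50: q=P[b]; f1=np.polyfit(q[:,1],q[:,0],1); k=abs(q[:,0]-np.polyval(f1,q[:,1]))<.01; q=q[k]; f1=np.polyfit(q[:,1],q[:,0],1); print(np.round(f1,4), "x at y=-.267",np.polyval(f1,-.267).round(4), q[:,1].min(),q[:,1].max(), np.percentile(q[:,2],[5,50,95]).round(4))
```

```text
t 4.90 tcp [ 0.5196 -0.1198  0.2998] jaw -14.17 down -1.000 F [-0.34 -0.01 -1.97] M [-0.014  0.121  0.011] w 0.572 q6 -0.00
wrist 37
top 145
[0.2443 0.5906] x at y=-.267 0.5253 -0.36789679278206916 -0.32001942990434123 [0.1997 0.2037 0.207 ]
side 599
[0.2511 0.5942] x at y=-.267 0.5271 -0.37277957205333945 -0.16648876484099512 [0.1985 0.2048 0.2079]
```

View pics/w2.png

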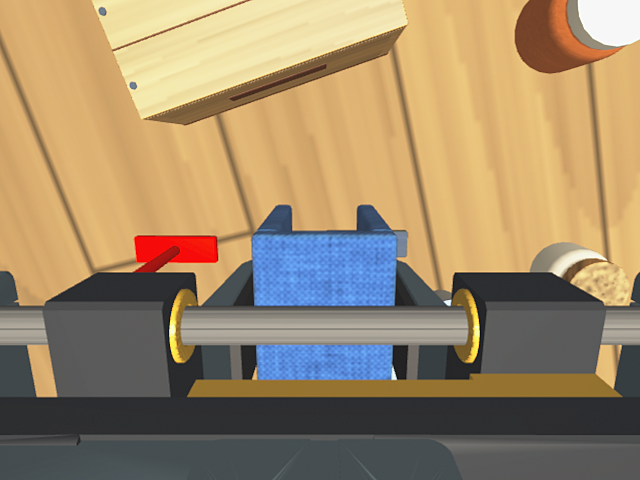

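The wrist view shows the saddle held square at (253–396, 235–380); it hides the bar. Top and side agree on the bar axis (x≈0.526 at y=-0.267, 14°), so I move over it and lower.

Request:
apply_moves(commands="1 0.05 -1 0 0; 1 0.05 -1 0 0; 1 0.05 -1 0 0; 1 0.05 -1 0 0; 1 0.05 -0.9 0 0")

```text
clock: 5.55
ee_pos: [0.5271, -0.2657, 0.3]
eef_rot: [0.435, 0.557, 0.436, -0.557]
wrist_force: [-0.2, -0.4, -0.7]
gripper_width: 0.572
```

Request:
apply_moves(commands="1 0 0 0 0; 1 0 0 -0.6 0; 1 0 0 -0.6 0; 1 0 0 -0.6 0; 1 0 0 0 0")

```text
clock: 6.05
ee_pos: [0.5257, -0.2635, 0.2435]
eef_rot: [-0.433, -0.556, -0.438, 0.558]
wrist_force: [0.5, 0.0, -0.3]
gripper_width: 0.566
```

Run:
```python
from h import *
st(); img,d,p,P,C=pts("side"); u,v=proj(p,[[.527,-.267,.2]])[0].astype(int); print(u,v)
save(cv2.resize(img[max(v-90,0):v+90,u-120:u+120],None,fx=3,fy=3,interpolation=cv2.INTER_CUBIC),"s2")
```

```text
t 6.05 tcp [ 0.5257 -0.2635  0.2435] jaw -13.97 down -1.000 F [ 0.45  0.02 -0.32] M [-0.111  0.131  0.02 ] w 0.566 q6 -0.24
420 304
```

View pics/s2.png

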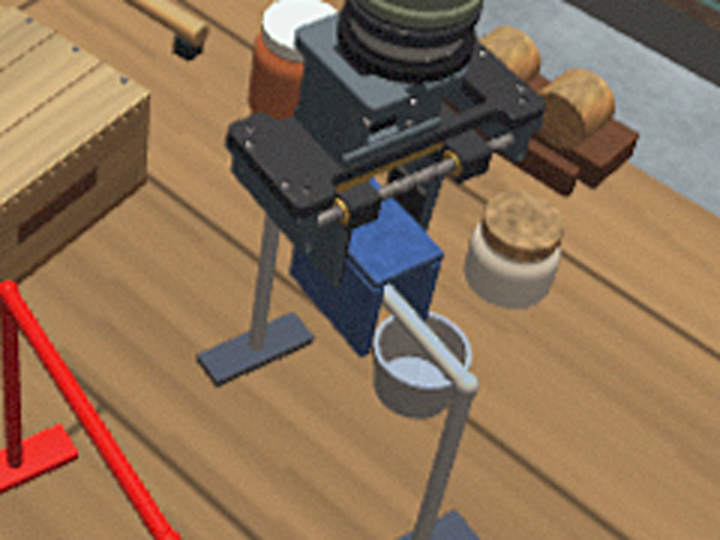

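The bar enters the channel between the saddle's legs, as wanted. I lower the last part and watch the force.

Request:
apply_moves(commands="1 0 0 -0.5 0; 1 0 0 -0.4 0; 1 0 0 -0.2 0; 1 0 0 0 0; 1 0 0 0 0")

```text
clock: 6.6
ee_pos: [0.5271, -0.2661, 0.2133]
eef_rot: [0.435, 0.558, 0.435, -0.557]
wrist_force: [0.3, 0.5, -0.7]
gripper_width: 0.571
```

Request:
apply_moves(commands="1 0 0 -0.07 0; 1 0 0 0 0; 1 0 0 0 0")

```text
clock: 6.9
ee_pos: [0.5269, -0.2662, 0.211]
eef_rot: [0.435, 0.558, 0.435, -0.557]
wrist_force: [-0.0, 0.8, -1.6]
gripper_width: 0.568
```

Request:
apply_moves(commands="1 0 0 -0.07 0; 1 0 0 0 0; 1 0 0 0 0")

```text
clock: 7.2
ee_pos: [0.5268, -0.2661, 0.2086]
eef_rot: [-0.435, -0.558, -0.435, 0.558]
wrist_force: [0.2, 0.0, -0.2]
gripper_width: 0.57
```

Request:
apply_moves(commands="0.4 0 0 0 0; 0.4 0 0 0 0; 0.4 0 0 0 0; 0.2 0 0 0 0; 0 0 0 0 0")

```text
clock: 7.7
ee_pos: [0.5268, -0.2661, 0.2087]
eef_rot: [0.435, 0.558, 0.435, -0.557]
wrist_force: [-0.1, -0.0, -0.7]
gripper_width: 0.565
```

Run:
```python
from h import *
st()
```

```text
t 7.70 tcp [ 0.5268 -0.2661  0.2087] jaw -14.08 down -1.000 F [-0.14 -0.04 -0.67] M [-0.099  0.039  0.015] w 0.565 q6 -0.24
```

Request:
apply_moves(commands="-0.2 0 0 0 0; -0.4 0 0 0 0; -0.7 0 0 0 0; -0.8 0 0 0 0; -0.8 0 0 0 0")

```text
clock: 8.2
ee_pos: [0.5268, -0.2661, 0.2087]
eef_rot: [0.435, 0.558, 0.435, -0.557]
wrist_force: [-0.3, 0.5, 0.2]
gripper_width: 0.895
```

Request:
apply_moves(commands="-0.8 0 0 0.3 0; -0.8 0 0 0.7 0; -0.8 0 0 1 0; -0.8 0 0 1 0; -0.8 0 0 1 0")

```text
clock: 8.7
ee_pos: [0.5267, -0.2661, 0.3307]
eef_rot: [0.435, 0.558, 0.435, -0.557]
wrist_force: [1.4, 0.4, 0.4]
gripper_width: 0.899
```

Run:
```python
from h import *
st(); img,d,p,P,C=pts("side"); u,v=420,304
save(cv2.resize(img[max(v-90,0):v+90,u-120:u+120],None,fx=3,fy=3,interpolation=cv2.INTER_CUBIC),"s3")
m=(C[:,2]>C[:,0]+30)&(P[:,0]>.45)&(P[:,0]<.6)&(P[:,1]<-.18)&(P[:,1]>-.35); q=P[m]; print(m.sum(),np.percentile(q[:,2],[2,50,98]).round(3)); rect("top",q[q[:,2]>.21])
```

```text
t 8.70 tcp [ 0.5267 -0.2661  0.3307] jaw -14.08 down -1.000 F [1.4  0.42 0.41] M [-0.118  0.086 -0.01 ] w 0.899 q6 -0.24
1153 [0.049 0.214 0.219]
top 920 [ 0.5278 -0.2537] [0.116 0.052] 75.72 zmed 0.2148
```

View pics/s3.png

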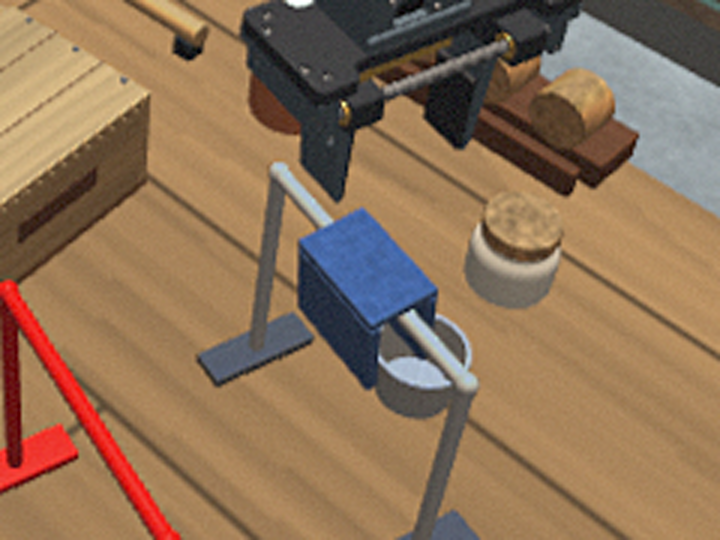

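The saddle hangs level on the steel bar (top at z 0.215, yaw matching the bar) and the gripper is clear. Next is the stick. I'll take its -y end out, away from the tin.

Request:
apply_moves(commands="-0.4 -0.09 1 0 0.19; -0.4 -0.09 1 0 0.19; -0.4 -0.09 1 0 0.19; -0.4 -0.09 1 0 0.19; -0.4 -0.09 1 0 0.19")

```text
clock: 9.25
ee_pos: [0.5131, -0.115, 0.3293]
eef_rot: [0.463, 0.535, 0.462, -0.535]
wrist_force: [1.1, -0.6, 0.7]
gripper_width: 0.696
```

Request:
apply_moves(commands="-0.4 -0.09 1 0 0.19; -0.4 -0.09 1 0 0.19; -0.4 -0.09 1 0 0.19; -0.4 -0.09 1 0 0.19; -0.4 -0.09 1 0 0.19")

```text
clock: 9.75
ee_pos: [0.4996, 0.0351, 0.3294]
eef_rot: [0.489, 0.512, 0.488, -0.511]
wrist_force: [-0.4, 0.9, 0.1]
gripper_width: 0.7
```

Request:
apply_moves(commands="-0.4 -0.09 1 -0.8 0.19; -0.4 -0.09 1 -0.8 0.19; -0.4 -0.09 1 -0.8 0.19; -0.4 -0.09 1 -0.8 0.19; -0.4 -0.09 1 -0.8 0.19")

```text
clock: 10.25
ee_pos: [0.4863, 0.1852, 0.2085]
eef_rot: [0.513, 0.487, 0.513, -0.486]
wrist_force: [1.5, 0.3, -1.2]
gripper_width: 0.702
```

```bash
cat >> h.py <<'E'
def stickfit(c,lo=.02,hi=.40):
    img,d,p,P,C=pts(c)
    m=(P[:,0]>.40)&(P[:,0]<.57)&(P[:,1]>-.1)&(P[:,1]<.56)&(P[:,2]>lo)&(P[:,2]<hi)&(C[:,0]>130)&(C[:,2]<.45*C[:,0])&(C[:,1]>.68*C[:,0])
    q=P[m]
    if len(q)<20: print(c,"few",len(q)); return img,q
    for _ in range(3):
        a=np.polyfit(q[:,1],q[:,0],1); q=q[abs(q[:,0]-np.polyval(a,q[:,1]))<.012]
    b=np.polyfit(q[:,1],q[:,2],1); print(c,len(q),"x=",a.round(4),"z=",b.round(4),"tilt %.1f"%np.degrees(np.arctan(b[0])),"y",q[:,1].min().round(4),q[:,1].max().round(4),"z",np.percentile(q[:,2],[2,50,98]).round(4)); return img,q
E
python3 - <<'E'
from h import *
st()
for c in ["wrist","side","top"]:
    img,q=stickfit(c)
    if c=="wrist": save(img,"w3")
E
```

```text
t 10.25 tcp [0.4863 0.1852 0.2085] jaw 3.07 down -1.000 F [ 1.53  0.27 -1.17] M [-0.051  0.027 -0.019] w 0.702 q6 0.29
wrist 6174 x= [-0.0956  0.5105] z= [-1.1055  0.4043] tilt -47.9 y 0.1434 0.3435 z [0.0567 0.0586 0.2921]
side 274 x= [-0.0431  0.4949] z= [0.0034 0.0593] tilt 0.2 y 0.2065 0.4085 z [0.056  0.0603 0.0649]
top few 13
```

View pics/w3.png

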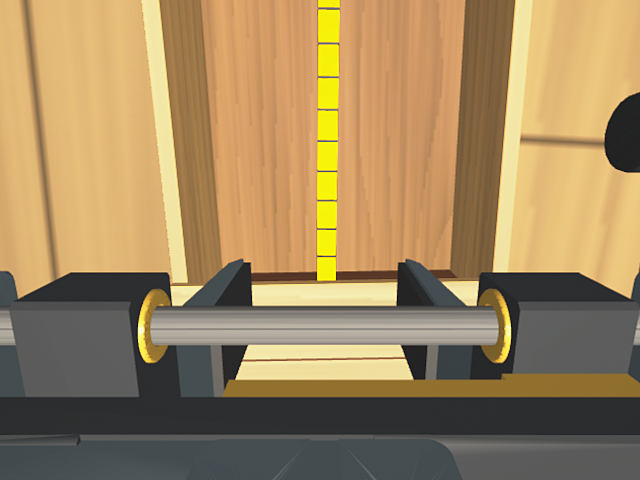

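The wrist view shows the stick at column ~328, disappearing under the near board whose edge is at row ~282. I measure that edge before descending.

Run:
```python
from h import *
p=ctrl.camera_params("wrist"); print(onz(p,[[180,284],[240,284],[400,284]],.108).round(4))
stickfit("wrist",.05,.068)
```

```text
[[0.3939 0.1603 0.108 ]
 [0.4318 0.1625 0.108 ]
 [0.5328 0.1682 0.108 ]]
wrist 5243 x= [-0.0456  0.4949] z= [0.0004 0.0581] tilt 0.0 y 0.151 0.3427 z [0.0566 0.0582 0.0597]
```

Request:
apply_moves(commands="-0.4 -0.02 0.34 -0.6 -0.05; -0.4 0 0 -1 0; -0.4 0 0 -1 0; -0.4 0 0 -1 0; -0.4 0 0 -0.7 0", force=6)

```text
clock: 10.95
ee_pos: [0.4864, 0.193, 0.0795]
eef_rot: [0.512, 0.489, 0.511, -0.488]
wrist_force: [0.0, 0.0, -0.1]
gripper_width: 0.698
```

Request:
apply_moves(commands="-0.4 0 0 -0.4 0; -0.4 0 0 0 0; 0.3 0 0 0 0; 1 0 0 0 0; 1 0 0 0 0")

```text
clock: 11.45
ee_pos: [0.4865, 0.1943, 0.0689]
eef_rot: [0.512, 0.489, 0.511, -0.487]
wrist_force: [0.3, -0.9, 0.7]
gripper_width: 0.47
```

Request:
apply_moves(commands="1 0 0 0 0; 1 0 0 0 0; 1 0 0 0 0; 1 0 0 0 0; 1 0 0 0 0")

```text
clock: 11.95
ee_pos: [0.4859, 0.1942, 0.0678]
eef_rot: [0.512, 0.488, 0.512, -0.488]
wrist_force: [0.9, 0.1, 1.3]
gripper_width: 0.149
```

```bash
python3 -c "
from h import *
st()"
```

```text
t 11.95 tcp [0.4859 0.1942 0.0678] jaw 2.72 down -1.000 F [0.95 0.09 1.35] M [-0.048 -0.015 -0.069] w 0.149 q6 0.31
```

Request:
apply_moves(commands="1 0 0 0.05 0; 1 -0.02 0.5 0 0; 1 -0.03 0.5 0 0; 1 -0.02 0.5 0 0; 1 -0.03 0.5 0 0", force=10)

```text
clock: 12.45
ee_pos: [0.4825, 0.2559, 0.0691]
eef_rot: [0.512, 0.488, 0.512, -0.488]
wrist_force: [0.8, -1.0, 0.0]
gripper_width: 0.148
```

Run:
```python
from h import *
st()
stickfit("side",.02,.15)
img,q=stickfit("wrist",.02,.10); save(img,"w4")
```

```text
t 12.45 tcp [0.4825 0.2559 0.0691] jaw 2.76 down -1.000 F [ 0.76 -0.95  0.04] M [-0.146  0.054  0.023] w 0.148 q6 0.42
side 73 x= [-0.0211  0.4882] z= [-0.02    0.0675] tilt -1.1 y 0.2021 0.4092 z [0.0576 0.0617 0.0659]
wrist 11840 x= [-0.0487  0.4939] z= [0.0012 0.0592] tilt 0.1 y 0.2267 0.3734 z [0.0583 0.0596 0.061 ]
```

View pics/w4.png

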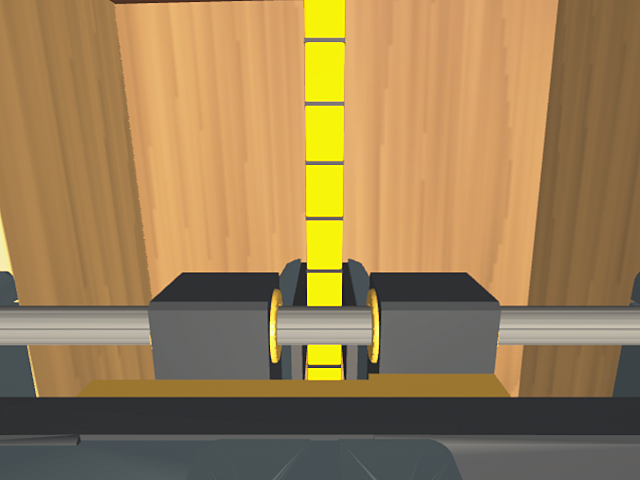

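Request:
apply_moves(commands="1 -0.02 0.5 0 0; 1 0 0 0 0")

```text
clock: 12.75
ee_pos: [0.4823, 0.2706, 0.0692]
eef_rot: [0.512, 0.488, 0.512, -0.487]
wrist_force: [0.3, -0.2, -0.8]
gripper_width: 0.154
```

Run:
```python
from h import *
st()
img,q=stickfit("side",.02,.15)
p=ctrl.camera_params("side"); u,v=proj(p,[[.487,.23,.08]])[0].astype(int); print(u,v)
for y in [.16,.18,.2,.22]: print(y,proj(p,[[.494-.047*y,y,.059]]).round()-[u-80,v-60])
save(cv2.resize(img[v-60:v+60,u-80:u+80],None,fx=5,fy=5,interpolation=cv2.INTER_CUBIC),"s4")
```

```text
t 12.75 tcp [0.4823 0.2706 0.0692] jaw 2.78 down -1.000 F [ 0.31 -0.21 -0.82] M [-0.093  0.076  0.034] w 0.154 q6 0.44
side 98 x= [-0.0227  0.4885] z= [-0.0009  0.062 ] tilt -0.1 y 0.2061 0.3423 z [0.0569 0.0619 0.0657]
254 233
0.16 [[97. 80.]]
0.18 [[92. 77.]]
0.2 [[87. 73.]]
0.22 [[82. 69.]]
```

View pics/s4.png

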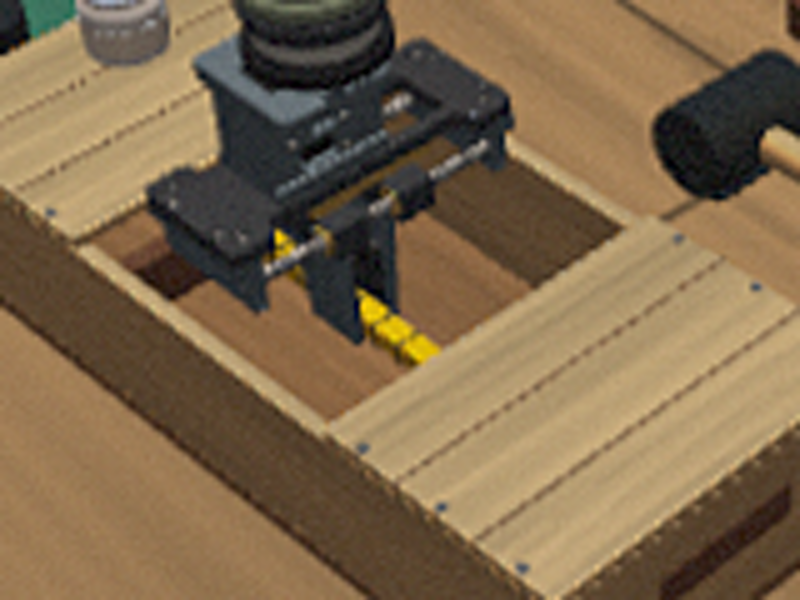

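The side view shows the stick's near end still hidden behind the near board (crop pixel ~430,350). I check the end from the top camera.

Run:
```python
from h import *
img,q=stickfit("top",.03,.09)
p=ctrl.camera_params("top"); u,v=proj(p,[[.487,.2,.08]])[0].astype(int)
for y in [.166,.18,.2,.22]: print(y,(proj(p,[[.494-.047*y,y,.059]])-[u-50,v-40])*8)
save(cv2.resize(img[v-40:v+35,u-50:u+50],None,fx=8,fy=8,interpolation=cv2.INTER_CUBIC),"t1")
```

```text
top 173 x= [-0.0486  0.4923] z= [-0.0211  0.0643] tilt -1.2 y 0.1905 0.2633 z [0.0547 0.0597 0.0644]
0.166 [[535.76358132 330.26258263]]
0.18 [[486.32596647 331.93069795]]
0.2 [[415.64628486 334.31555936]]
0.22 [[344.90238629 336.70258757]]
```

View pics/t1.png

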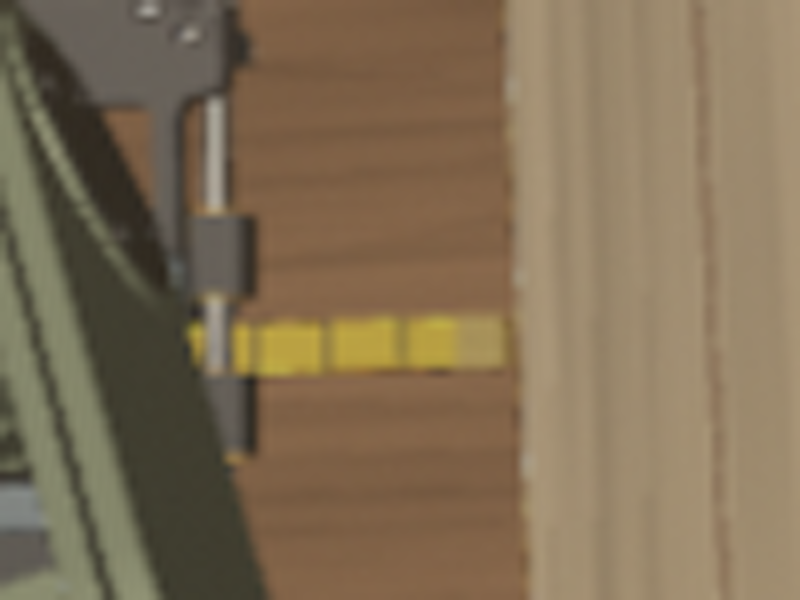

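The brass end is at crop column ~506, so y≈0.174, just inside the gap edge (y≈0.166). The other end has ~30 mm of room, so I slide 21 mm further. Then I loosen the grip and lift a little to see whether the stick tilts under its own weight.

Request:
apply_moves(commands="1 -0.02 0.35 0 0; 1 -0.02 0.35 0 0; 1 0 0 0 0")

```text
clock: 13.15
ee_pos: [0.4812, 0.2914, 0.0693]
eef_rot: [0.512, 0.488, 0.512, -0.487]
wrist_force: [-0.7, 0.2, -1.2]
gripper_width: 0.157
```

Request:
apply_moves(commands="1 0 0 0 0; 1 0 0 0.2 0; 1 0 0 0.2 0; 1 0 0 0.2 0; 1 0 0 0 0", force=3)

```text
clock: 13.65
ee_pos: [0.4816, 0.2903, 0.0885]
eef_rot: [0.512, 0.489, 0.511, -0.487]
wrist_force: [-0.2, 0.0, 0.9]
gripper_width: 0.155
```

Run:
```python
from h import *
st(); stickfit("wrist",.02,.13); stickfit("top",.03,.14); stickfit("side",.03,.14)
```

```text
t 13.65 tcp [0.4816 0.2903 0.0885] jaw 2.70 down -1.000 F [-0.23  0.01  0.85] M [-0.103 -0.001 -0.029] w 0.155 q6 0.47
wrist 7262 x= [-0.0446  0.4931] z= [-0.1627  0.1257] tilt -9.2 y 0.2624 0.3682 z [0.0646 0.0726 0.0837]
top 168 x= [-0.0276  0.4876] z= [-0.1837  0.1311] tilt -10.4 y 0.214 0.2862 z [0.078  0.0858 0.0947]
side 136 x= [-0.0562  0.4964] z= [-0.1676  0.1287] tilt -9.5 y 0.1942 0.3675 z [0.0681 0.0874 0.0969]
```

At 3 N the stick pivots freely under its own weight: all three cameras give ~9–10° of tilt with its far part resting on the batten. I raise it to ~16°, lock the grip and check.

Request:
apply_moves(commands="1 0 0 0.2 0; 1 0 0 0.2 0; 1 0 0 0 0; 1 0 0 0 0", force=3)

```text
clock: 14.2
ee_pos: [0.4812, 0.2903, 0.0995]
eef_rot: [0.512, 0.488, 0.512, -0.488]
wrist_force: [0.8, -0.1, -1.0]
gripper_width: 0.152
```

Request:
apply_moves(commands="1 0 0 0 0; 1 0 0 0 0; 1 0 0 0 0", force=40)

```text
clock: 14.5
ee_pos: [0.4811, 0.2902, 0.0993]
eef_rot: [0.512, 0.488, 0.512, -0.488]
wrist_force: [1.0, 0.2, 1.8]
gripper_width: 0.149
```

Run:
```python
from h import *
st(); stickfit("wrist",.02,.13); stickfit("top",.03,.14); stickfit("side",.03,.14)
```

```text
t 14.50 tcp [0.4811 0.2902 0.0993] jaw 2.71 down -1.000 F [0.98 0.17 1.82] M [ 0.126 -0.019 -0.134] w 0.149 q6 0.47
wrist 7172 x= [-0.0468  0.4933] z= [-0.2617  0.1652] tilt -14.7 y 0.2638 0.3678 z [0.0684 0.0804 0.0964]
top 181 x= [-0.0299  0.4879] z= [-0.2599  0.1653] tilt -14.6 y 0.2004 0.2879 z [0.0891 0.1015 0.1114]
side 139 x= [-0.0517  0.4948] z= [-0.2487  0.1635] tilt -14.0 y 0.1948 0.3796 z [0.0707 0.1052 0.1167]
```

Request:
apply_moves(commands="1 0 0 0.25 0; 1 0 0 0.28 0; 1 0 0 0 0")

```text
clock: 14.95
ee_pos: [0.4815, 0.2904, 0.1164]
eef_rot: [0.512, 0.489, 0.511, -0.487]
wrist_force: [-0.0, -0.1, -0.4]
gripper_width: 0.154
```

Run:
```python
from h import *
st(); stickfit("wrist",.02,.14); stickfit("side",.03,.15)
```

```text
t 14.95 tcp [0.4815 0.2904 0.1164] jaw 2.73 down -1.000 F [-0.03 -0.12 -0.45] M [-0.158  0.042 -0.025] w 0.154 q6 0.47
wrist 7051 x= [-0.0469  0.4937] z= [-0.2726  0.1856] tilt -15.2 y 0.2641 0.3668 z [0.0857 0.0977 0.1134]
side 133 x= [-0.0638  0.4981] z= [-0.252  0.181] tilt -14.1 y 0.1949 0.3843 z [0.0899 0.1215 0.1323]
```

The tilt is locked at ~15° with ~15 mm clearance at both board edges. I draw it out along its own axis.

Request:
apply_moves(commands="1 0.02 -0.4 0.11 0; 1 0.03 -0.7 0.19 0; 1 0.04 -0.8 0.21 0; 1 0.04 -0.8 0.21 0; 1 0.04 -0.8 0.21 0")

```text
clock: 15.55
ee_pos: [0.4856, 0.1833, 0.1431]
eef_rot: [0.512, 0.488, 0.512, -0.488]
wrist_force: [0.5, 1.2, -1.1]
gripper_width: 0.151
```

Run:
```python
from h import *
st(); stickfit("wrist",.02,.2); stickfit("side",.03,.25)
```

```text
t 15.55 tcp [0.4856 0.1833 0.1431] jaw 2.73 down -1.000 F [ 0.51  1.15 -1.12] M [-0.132  0.026  0.024] w 0.151 q6 0.29
wrist 10820 x= [-0.0488  0.4931] z= [-0.2772  0.1839] tilt -15.5 y 0.1375 0.3093 z [0.0989 0.1175 0.1397]
side 183 x= [-0.0532  0.4936] z= [-0.273   0.1845] tilt -15.3 y 0.0855 0.3883 z [0.0782 0.1467 0.1618]
```

Request:
apply_moves(commands="1 0.04 -0.8 0.22 0; 1 0.04 -0.8 0.22 0; 1 0.04 -0.8 0.22 0; 1 0.04 -0.8 0.22 0; 1 0 0 0 0")

```text
clock: 16.15
ee_pos: [0.4911, 0.0873, 0.1699]
eef_rot: [0.511, 0.489, 0.511, -0.488]
wrist_force: [0.1, 0.1, -0.9]
gripper_width: 0.151
```

Run:
```python
from h import *
st(); stickfit("wrist",.02,.2); img,q=stickfit("top",.03,.25); save(img[150:420,60:420],"t2")
```

```text
t 16.15 tcp [0.4911 0.0873 0.1699] jaw 2.57 down -1.000 F [ 0.06  0.12 -0.88] M [-0.128  0.053 -0.008] w 0.151 q6 0.11
wrist 10789 x= [-0.0456  0.4937] z= [-0.2754  0.1838] tilt -15.4 y 0.0244 0.2134 z [0.1258 0.1445 0.1666]
top 245 x= [-0.0451  0.492 ] z= [-0.2723  0.1829] tilt -15.2 y -0.0014 0.2846 z [0.1049 0.1173 0.181 ]
```

View pics/t2.png

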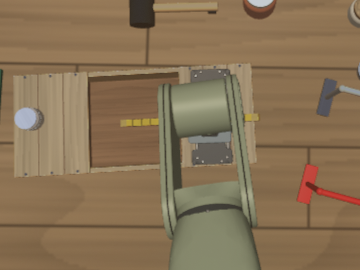

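The top view shows the stick's lower end (crop ~121,123) now inside the opening and clear of the far board edge (~col 90). Next I lift straight up and carry it back over the crate. There I lower it with a loose grip so it lies down level across the boards.

Request:
apply_moves(commands="1 0 0 0.5 0; 1 0 0 0.9 0; 1 0 0 0.9 0; 1 0 0 0.5 0; 1 -0.03 0.5 0 0")

```text
clock: 16.75
ee_pos: [0.4909, 0.105, 0.2551]
eef_rot: [0.512, 0.489, 0.511, -0.487]
wrist_force: [-0.3, -0.1, -1.4]
gripper_width: 0.151
```

Request:
apply_moves(commands="1 -0.04 0.8 0 0; 1 -0.04 0.8 0 0; 1 -0.04 0.8 0 0; 1 -0.04 0.7 0 0; 1 0 0 0 0")

```text
clock: 17.25
ee_pos: [0.4838, 0.2006, 0.2515]
eef_rot: [0.512, 0.486, 0.514, -0.488]
wrist_force: [-0.2, 0.1, -1.1]
gripper_width: 0.148
```

Run:
```python
from h import *
st(); stickfit("wrist",.09,.27); img,q=stickfit("top",.09,.3);stickfit("side",.115,.3)
```

```text
t 17.25 tcp [0.4838 0.2006 0.2515] jaw 2.95 down -1.000 F [-0.2   0.12 -1.09] M [-0.147  0.081 -0.031] w 0.148 q6 0.32
wrist 10773 x= [-0.053  0.493] z= [-0.2779  0.2974] tilt -15.5 y 0.1741 0.3267 z [0.2075 0.2262 0.2481]
top 194 x= [-0.0514  0.4916] z= [-0.2635  0.2948] tilt -14.8 y 0.1098 0.1764 z [0.2474 0.2556 0.2642]
side 216 x= [-0.0562  0.4935] z= [-0.2702  0.2963] tilt -15.1 y 0.1033 0.4017 z [0.1884 0.2519 0.2692]
```

Request:
apply_moves(commands="1 0 0 -0.5 0; 1 0 0 -0.6 0; 1 0 0 -0.5 0; 1 0 0 -0.28 0; 1 0 0 0 0")

```text
clock: 17.9
ee_pos: [0.4844, 0.1964, 0.1957]
eef_rot: [0.511, 0.487, 0.512, -0.489]
wrist_force: [-0.2, -0.6, -1.0]
gripper_width: 0.146
```

Request:
apply_moves(commands="1 0 0 0 0; 1 0 0 -0.2 0; 1 0 0 -0.2 0; 1 0 0 -0.2 0; 1 0 0 -0.2 0", force=3)

```text
clock: 18.4
ee_pos: [0.485, 0.1971, 0.1725]
eef_rot: [0.512, 0.488, 0.512, -0.488]
wrist_force: [1.0, 0.7, -0.6]
gripper_width: 0.157
```

Run:
```python
from h import *
st(); stickfit("wrist",.09,.27); stickfit("side",.115,.3)
```

```text
t 18.40 tcp [0.485  0.1971 0.1725] jaw 2.72 down -1.000 F [ 0.95  0.73 -0.59] M [-0.056  0.068 -0.041] w 0.157 q6 0.32
wrist 14073 x= [-0.0439  0.4919] z= [-0.5047  0.2976] tilt -26.8 y 0.1688 0.3188 z [0.1389 0.1549 0.2556]
side 170 x= [-0.0524  0.4937] z= [-0.1882  0.2006] tilt -10.7 y 0.1028 0.4056 z [0.124  0.1701 0.1812]
```

Request:
apply_moves(commands="1 0 0 -0.25 0; 1 0 0 -0.25 0; 1 0 0 -0.25 0; 1 0 0 -0.25 0; 1 0 0 -0.2 0")

```text
clock: 19.0
ee_pos: [0.4849, 0.197, 0.1361]
eef_rot: [0.512, 0.488, 0.512, -0.488]
wrist_force: [-0.3, -0.0, -0.1]
gripper_width: 0.154
```

Run:
```python
from h import *
st(); stickfit("wrist",.09,.2); stickfit("side",.115,.3)
```

```text
t 19.00 tcp [0.4849 0.197  0.1361] jaw 2.72 down -1.000 F [-0.28 -0.05 -0.05] M [-0.068  0.064 -0.065] w 0.154 q6 0.32
wrist 11741 x= [-0.0482  0.493 ] z= [-0.0187  0.1289] tilt -1.1 y 0.155 0.3129 z [0.122 0.124 0.126]
side 217 x= [-0.0455  0.4924] z= [-0.0149  0.1296] tilt -0.9 y 0.0992 0.4114 z [0.1215 0.1261 0.1303]
```

The stick is nearly flat on the boards (1°, both ends over boards). I settle it the last 2–3 mm, lock the grip and lift.

Request:
apply_moves(commands="1 0 0 -0.08 0; 1 0 0 0 0; 1 0 0 0 0")

```text
clock: 19.4
ee_pos: [0.4852, 0.1971, 0.1348]
eef_rot: [0.512, 0.488, 0.512, -0.488]
wrist_force: [-0.5, 0.4, -0.4]
gripper_width: 0.154
```

Request:
apply_moves(commands="1 0 0 0 0; 1 0 0 0 0; 1 0 0 0 0; 1 0 0 0 0", force=40)

```text
clock: 19.8
ee_pos: [0.4852, 0.1971, 0.1347]
eef_rot: [0.512, 0.488, 0.512, -0.488]
wrist_force: [-0.1, -0.7, -0.0]
gripper_width: 0.148
```

Request:
apply_moves(commands="1 0 0 0.3 0; 1 0 0 0.6 0; 1 0 0 0.8 0; 1 0 0 0.8 0; 1 0 0 0.8 0")

```text
clock: 20.3
ee_pos: [0.4851, 0.197, 0.2352]
eef_rot: [0.512, 0.488, 0.512, -0.488]
wrist_force: [1.3, 0.4, -1.4]
gripper_width: 0.149
```

Request:
apply_moves(commands="1 0 0.2 0.6 0; 1 0 0.2 0.4 0; 1 0 0 0.2 0; 1 0 0 0 0; 1 0 0 0 0")

```text
clock: 20.8
ee_pos: [0.4847, 0.2088, 0.2687]
eef_rot: [0.512, 0.487, 0.512, -0.489]
wrist_force: [-0.3, 0.4, -1.7]
gripper_width: 0.15
```

Run:
```python
from h import *
st(); stickfit("wrist",.15,.28); stickfit("top",.15,.35); img,q=stickfit("side",.15,.35)
save(img,"s5")
p=ctrl.camera_params("side"); im,d,p,P,C=pts("side")
m=(C[:,2]>C[:,0]+30)&(P[:,0]>.45)&(P[:,0]<.6)&(P[:,1]<-.18)&(P[:,1]>-.35)&(P[:,2]>.21); rect("saddle",P[m])
```

```text
t 20.80 tcp [0.4847 0.2088 0.2687] jaw 2.72 down -1.000 F [-0.31  0.35 -1.65] M [-0.131  0.043 -0.001] w 0.150 q6 0.34
wrist 11667 x= [-0.0479  0.4932] z= [-0.0121  0.2601] tilt -0.7 y 0.1772 0.3247 z [0.2553 0.2569 0.2586]
top 236 x= [-0.0483  0.4922] z= [-0.0136  0.26  ] tilt -0.8 y 0.1289 0.41 z [0.2535 0.2577 0.2613]
side 214 x= [-0.0503  0.494 ] z= [-0.0092  0.2613] tilt -0.5 y 0.1114 0.4217 z [0.2557 0.2595 0.2626]
saddle 907 [ 0.5236 -0.2709] [0.082 0.052] 75.84 zmed 0.2149
```

View pics/s5.png

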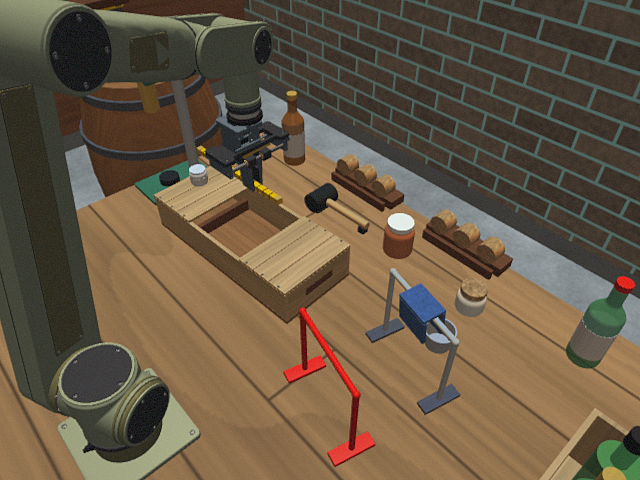

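The side view shows the stick level over the crate (200–280, 150–200), the saddle hanging on the steel bar (422,307), and the tin and other things in place. I hand in.

Run:
```python
from h import *
s=st(); print(np.abs(s["joint_velocities"]).max()); print(ctrl.sign_off())
```

```text
t 21.00 tcp [0.4848 0.2088 0.2687] jaw 2.71 down -1.000 F [-0.16  0.2  -0.47] M [-0.127  0.057  0.026] w 0.151 q6 0.34
0.006242689504743765
the job is handed in; nothing more can be done
None
```

The job is done and handed in at 21 s. The saddle hangs on the steel bar, and the gripper holds the yellow stick level over the crate.

- **Saddle:** I lifted it off, hung it over the steel bar and let go. The last check showed its top at z = 0.215 m, as expected for the hung height, and lined up with the bar.
- **Taking the stick out:** I slid it under the +y boards and let it pivot in a loose 3 N grip to about 15°. I locked the grip and drew it out -y end first with about 15 mm clearance at both board edges. Then I laid it lightly across the boards to level it, gripped it again at 40 N and lifted.
- **Final stick pose:** It is level within about 1°, about 13 cm above the boards and over the crate. The arm was still, and all three cameras agreed.
- **Forces and bystanders:** The wrist force readings never rose above about 3 N. In the last picture the tin, cup, jar, mallet and pot looked untouched; I did not re-measure them.

One wrist-camera tilt reading during the lay-down (27°) was wrong because it picked up yellow parts of the gripper. I used the side camera instead, and a wrist fit over a narrower height range then agreed with it.

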